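# Swing the inspection lens over the bearing and lock it

## Robot

A 6-joint arm with a two-finger parallel gripper is mounted at the origin on the work surface; the furniture and walls round the work are solid. World frame = base frame: x ahead of the robot, y to its left, z up, the work surface at z = 0. Lengths are in m, angles in rad, forces in N, time in s.
With the tool pointing down it reaches from about 0.25 to 0.8 m from the base axis. Payload 8.5 kg.
Tool frame: the origin (TCP) lies midway between the tips of the shut fingers; the grasp point (between the pads) lies 19 mm behind it; z points along the fingers, y is the line along which they close (so a half turn about z gives the same grasp; the last joint's range is limited). The gripper opens to 85 mm and grips with 20 to 120 N. Pads are 22 mm wide; open, the fingers measure 114 mm over their backs; the gripper's body (76 mm by 85 mm) begins 54 mm behind the grasp point. The pads swing forward as they close: fully open they stand 13 mm farther back than shut.
Start: joints at [-1.239, 0.238, -0.013, 1.319, 0, 1.571], TCP at [0.171, -0.496, 0.231] pointing down, gripper open.
Joint ranges: [-2.66, 2.66], [-1.03, 1.9], [-1.14, 1.46], [-1.82, 2.27], [-1.45, 1.34], [-3.14, 3.14]. Speed limits (rad/s): [2.22, 2.22, 2.79, 3.14, 3.14, 3.14].

## Interface

Orientations are given as a unit quaternion [w, x, y, z].
In Python, from cell import bot gives the robot as it stands.
- The arm moves only by the tool drive_tool, never from a script. Its argument "commands" is one flat list of numbers, 7 for each row, row after row: the closure, from 0 (fully open) to 1 (shut), then the shift along the tool's x, y, z in mm, then the turn, a rotation vector about the tool's x, y, z in degrees. In form: [fingers, dx, dy, dz, ax, ay, az, fingers, dx, dy, dz, ax, ay, az, ...]. A call has 1 to 20 rows; each row shifts and turns the commanded pose from where the row before left it, along the tool's axes as they then stand; what a row does not reach is not made up. A row lasts 1/8 s, in which the tool goes at most 62.5 mm and 10.7 degrees, less where a joint would pass 70% of its speed; a pose out of reach is approached as far as the arm can. A call is refused whole if a number of a shift passes 62.5 or a number of a turn 10.7, either way. A call with a gripper value outside its range is refused whole. The fingers move at their own pace and stop on an object; the grip force is fixed at half the most. Time passes only in rows, so rows that do not move let the fingers close. It gives the time, the measured TCP pose, the force, the opening and the grip force at its end, in the units of the state.
- bot.sense(): the state, without advancing time (a new reading comes with each control period).
- bot.grab_frame(name): name is "scene" or "top" or "wrist"; returns a dict with "image" (400x640x3 uint8, red, green, blue), "fovy" (degrees; the focal length in pixels is half the picture's height over the tangent of half this angle, whatever the lens; pixels are square), "cx", "cy" (the principal point, pixels), "dist" ([k1, k2, p1, p2, k3] as OpenCV has them; the pictures are not rectified), "R" (3x3) and "t" (3): a world point X has camera coordinates R X + t. Camera axes: x right, y down, z forward; pixel columns grow to the right and rows downward; lengths in m; the calibration is good to about 2 mm. A picture is of the moment at which its call begins. There is no depth.
- bot.hand_in(): hands the job in; it is judged then, once.
The state is a dict: "time": time; "joint_positions": joint angles; "qvel": joint speeds; "effort": joint torques, N m; "eef_pos": TCP position; "tcp_rot": TCP orientation; "force": force on the tool from outside, world axes, zero at the start; "ft_torque": the same for the moment, N m; "gripper_width": finger opening in m; "grasp_force": force on a finger pad.
Only numpy, scipy, OpenCV 4.12 (cv2) and the standard library are available. Lean on these libraries where they do the work, as an engineer would, in place of code of your own. Each camera call takes 0.05 s, during which the arm holds its last target. There are 200 camera calls.

## Task

Get the inspection stand ready for looking at the ball bearing: push the lens arm round with a fingertip until the lens is centred over the bearing, then push the locking lever on top of the post clockwise (seen from above) round until it lies over the index tab on the post and points straight away from the tray, leaving the lens over the bearing. Only push, gently: do not pinch the arm or the lever, and leave the bearing, the nut and the spark plug lying where they are.

Things in the scene. Friction and masses are not known exactly. Their poses are not given: they have to be found in the camera images.
- post_axis (a point): Top centre of the upright steel post (20 mm thick, 26 mm cap) of the grey inspection stand, 150 mm above the bench. The lens arm and the locking lever both turn about this vertical axis. Its x axis points away from the stand's tray, y to the left as one looks along x, z up.
- stand: The grey inspection stand, fixed to the bench. Origin on the post's axis at bench height, axes as post_axis. Its low tray (10 mm high, 150 x 270 mm, black rubber top) reaches from 30 to 180 mm from the post in the -x direction; the three parts lie on it.
- lens_center (a point): Centre of the round lens (clear, 69 mm across, in a black ring 81 mm outside and 14 mm high) at the end of the lens arm, 130 mm from the post's axis and 107 mm above the bench. Its x axis points along the arm toward the post, z up.
- bar_middle (a point): Point in the middle of the lens arm's straight aluminium bar, 70 mm from the post's axis and 107 mm above the bench: a good place to push sideways. The bar is 14 mm wide and 12 mm high; it is free for pushing from 20 to 88 mm from the axis. x axis toward the post.
- lens_arm (a joint): Angle of the lens arm about the post, rad; 0 when the arm points along -x of post_axis (over the middle of the tray), growing anticlockwise seen from above; end stops at -1.25 and 1.25. It turns stiffly (about 0.10 N m, 1 to 2 N at the push point) and stays where it is left.
- lever_end (a point): Centre of the black ball (18 mm) at the end of the short locking lever, 72 mm from the post's axis and 134 mm above the bench. The lever is a round steel bar 10 mm thick, free for pushing from 40 to 70 mm from the axis (the index tab below it is 123 mm high). It lies on the side of the post away from the tray, above the lens arm's level.
- lock_lever (a joint): Angle of the locking lever, rad; grows clockwise seen from above: 0 loose (the lever then points 1.2 rad anticlockwise of the +x axis of post_axis), 1.2 locked: over the index tab (a steel tab below it, 44 mm long from the axis, along +x). End stops at 0 and 2.4. It turns stiffly (about 0.08 N m), stays where it is left, and does not turn the lens arm.
- bearing: Grey steel ball bearing, a flat ring 42 mm across and 12 mm thick, lying loose on the tray about 130 mm from the post's axis, in any of the three places. Origin at the centre of its underside.
- nut_m16: Small steel hexagon nut, 23 x 27 x 13 mm, loose on the tray; leave alone. Origin at the centre of its underside.
- spark_plug: Spark plug, 24 x 70 x 22 mm, lying loose on the tray; leave alone. Origin at the centre of its underside, its length along its y axis.
Mind the look-alikes: they are no part of the job. Of the things that look like the bearing, the largest one is meant.

How it is judged:
By the outcome, as a careful person would: the job done as asked, in the order asked, and still so for the second after the job is handed in, with the robot touching nothing.
It also fails if it takes over 51 s, if anything falls off the work surface, if the arm or the gripper's body presses on something with over 40 N, if the wrist force passes 120 N, or if a joint passes its speed limit or range.

## Working session

There is one attempt and no reset: what is moved stays moved. The work goes in short steps, Python scripts to look and compute and a tool call to move; the robot and the scene stay as the last step left them, time stands still between calls to the robot, and variables do not carry over. Pictures are saved under pics/ and viewed, at most 10 in all, crops included, and the job is handed in when it is done.

Besides the shell and the picture viewer there is one more tool, called as name(argument=value, ...), one argument or row to a line, values as JSON. drive_tool: Moves the arm, as the interface text tells. Its arguments: {"type":"object","properties":{"commands":{"type":"array","items":{"type":"number"}}},"required":["commands"]}

```bash
mkdir -p pics; ls
cat > h.py <<'E'
import numpy as np,cv2,pickle
def K(f):
    a=200/np.tan(np.radians(f["fovy"])/2); return np.array([[a,0,f["cx"]],[0,a,f["cy"]],[0,0,1.]])
def plane(f,uv,z):
    p=cv2.undistortPoints(np.array(uv,float).reshape(-1,1,2),K(f),np.array(f["dist"],float)).reshape(-1,2)
    R=np.array(f["R"]);t=np.array(f["t"]);c=-R.T@t
    d=np.c_[p,np.ones(len(p))]@R
    return c+d*((z-c[2])/d[:,2])[:,None]
def proj(f,X):
    return cv2.projectPoints(np.array(X,float).reshape(-1,1,3),cv2.Rodrigues(np.array(f["R"],float))[0],np.array(f["t"],float),K(f),np.array(f["dist"],float))[0].reshape(-1,2)
def save(n,im): cv2.imwrite(n,np.ascontiguousarray(im[...,::-1]))
E
python3 - <<'E'
from cell import bot
from h import *
for n in("scene","top"):
    f=bot.grab_frame(n); save(f"pics/{n}0.png",f["image"]); pickle.dump(f,open(n+"0.pkl","wb")); print(n,f["fovy"],f["dist"],-np.array(f["R"]).T@f["t"])
s=bot.sense();print(s["time"],s["eef_pos"],s["tcp_rot"])
E
```

```text
pics
scene 42.532238917805785 [-0.04451888  0.          0.          0.          0.        ] [ 0.00270327 -0.48364067  0.71197437]
top 50.98186462858956 [-0.09679923  0.          0.          0.          0.        ] [ 0.39018942 -0.20393835  0.96910427]
0.1 [ 0.17089249 -0.4960115   0.23072598] [-6.46822138e-04  9.86269878e-01  1.65140234e-01 -1.14447328e-04]
```

View pics/top0.png

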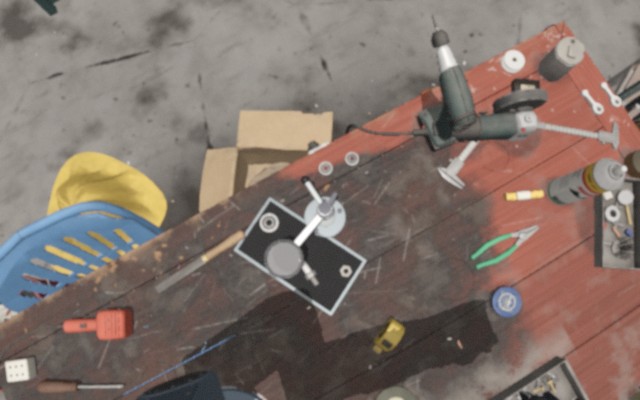

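View pics/scene0.png

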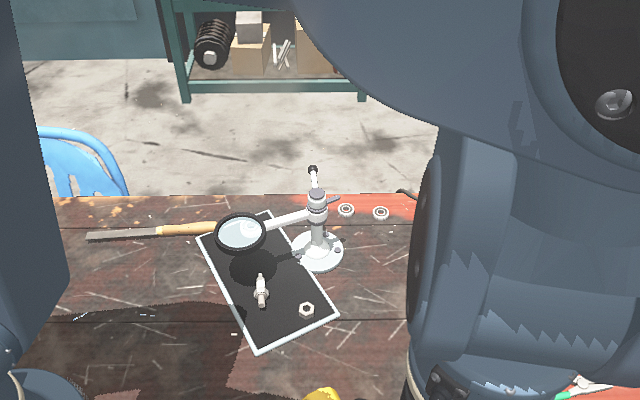

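The top view shows the post at about (323,205), the lens at (284,258) and the lever ball at (306,181). There are three bearing look-alikes: (269,223) on the tray, and (326,168) and (352,158) on the bench. The one on the tray looks largest and is about the right distance from the post. The nut is at (346,271). I'll measure and confirm it in a crop.

Run:
```python
from h import *
f=pickle.load(open("top0.pkl","rb")); im=f["image"]
c=im[140:330,215:385]; save("pics/crop.png",cv2.resize(c,None,fx=3.1,fy=3.1,interpolation=cv2.INTER_CUBIC))
g=cv2.cvtColor(im,cv2.COLOR_RGB2GRAY)
m=(g>100).astype(np.uint8)
for n,(u,v),z in(("b",(269,223),.022),("n1",(326,168),.01),("n2",(352,158),.01)):
    w=np.zeros_like(m);cv2.circle(w,(u,v),13,1,-1);w&=m
    cs,_=cv2.findContours(w,cv2.RETR_EXTERNAL,cv2.CHAIN_APPROX_NONE);k=max(cs,key=cv2.contourArea)
    (x,y),r=cv2.minEnclosingCircle(k);P=plane(f,[(x,y),(x-r,y),(x+r,y)],z);print(n,x,y,r,P[0],np.linalg.norm(P[1]-P[2]))
t=plane(f,[(268,198),(365,262),(332,314),(235,250)],.01);print(t,np.linalg.norm(np.diff(t,axis=0),axis=1))
```

```text
b 267.763671875 221.539794921875 11.330910682678223 [ 0.50105621 -0.07100068  0.022     ] 0.052009440495183065
n1 326.0 168.0 13.000100135803223 [ 0.63182191 -0.20139983  0.01      ] 0.06108716594781379
n2 352.0 158.0 13.000100135803223 [ 0.65720158 -0.26224262  0.01      ] 0.06129289772227674
[[ 0.55768273 -0.06761126  0.01      ]
 [ 0.41464181 -0.29403479  0.01      ]
 [ 0.29724567 -0.22136956  0.01      ]
 [ 0.43499686  0.00384233  0.01      ]] [0.26782144 0.13806553 0.2639996 ]
```

View pics/crop.png

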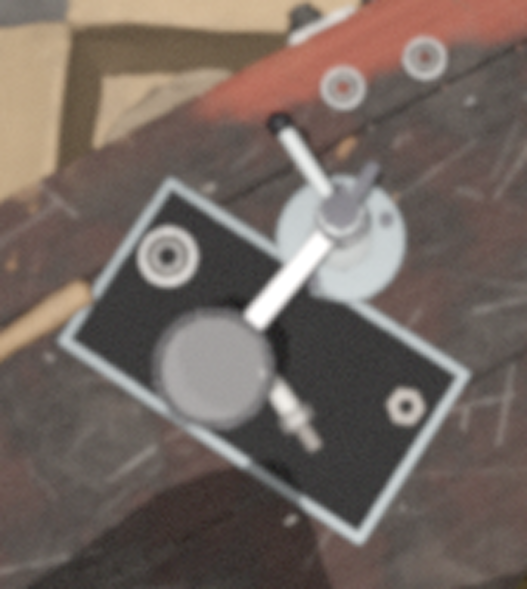

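The crop confirms it. The tray bearing is at crop (168,256), about 20 px across (~43 mm). The two on the bench are about 14 px (~31 mm) and off the tray, so they are the look-alikes. Next I'll work out the geometry.

```bash
cat > geo.py <<'E'
from h import *
f=pickle.load(open("top0.pkl","rb"))
q=lambda u,v:(215+u/3.1,140+v/3.1)
t=plane(f,[q(173,179),q(469,376),q(360,543),q(62,340)],.01)
ex=t[0]-t[3]+t[1]-t[2];ey=t[0]-t[1]+t[3]-t[2]
yaw=np.arctan2(*(ex/np.linalg.norm(ex)+np.array([ey[1],-ey[0],0])/np.linalg.norm(ey))[[1,0]])
x=np.array([np.cos(yaw),np.sin(yaw)])
post=t.mean(0)[:2]+.105*x
E
python3 - <<'E'
from geo import *
print("yaw",yaw,"post",post,"sizes",np.linalg.norm(ex)/2,np.linalg.norm(ey)/2,"pix of post top",(proj(f,[*post,.15])[0]-[215,140])*3.1)
for n,p,z in(("bearing",q(168,256),.022),("lens",q(214,368),.112),("ball",q(280,124),.134),("posttop",q(342,212),.15),("tabend",q(372,168),.123)):
    P=plane(f,p,z)[0][:2];d=P-post;print(n,P,np.linalg.norm(d),np.degrees(np.arctan2(d[1],d[0])))
E
```

```text
yaw -0.5662184893640003 post [ 0.5148869 -0.203003 ] sizes 0.14481669295452237 0.2642189319398322 pix of post top [343.60729927 211.53834545]
bearing [ 0.49873735 -0.07437564] 0.1296372051791984 97.15621005779575
lens [ 0.41505329 -0.11991683] 0.12988479899427505 140.23119791930037
ball [ 0.57470262 -0.16007728] 0.07362430339956041 35.66445847464167
posttop [ 0.51456943 -0.2019854 ] 0.0010659759781933228 107.32666466888219
tabend [ 0.54848146 -0.22118314] 0.038198324543995035 -28.420613651779593
```

drive_tool(
  commands=[1, 35.3, -20.4, 0, 0, 0, 0, 1, 35.3, -20.4, 0, 0, 0, 0, 1, 35.3, -20.4, 0, 0, 0, 0, 1, 35.3, -20.4, 0, 0, 0, 0, 1, 35.3, -20.4, 0, 0, 0, 0, 1, 35.3, -20.4, 0, 0, 0, 0, 1, 35.3, -20.4, 0, 0, 0, 0, 1, 35.3, -20.4, 0, 0, 0, 0, 1, 35.3, -20.4, 0, 0, 0, 0, 1, 35.3, -20.4, 0, 0, 0, 0, 1, 0, 0, 0, 0, 0, -10.4, 1, 0, 0, 0, 0, 0, -10.4, 1, 0, 0, 0, 0, 0, -10.4, 1, 0, 0, 0, 0, 0, 0, 1, 0, 0, 0, 0, 0, 0],
)

```text
time: 1.98
eef_pos: [0.4382, -0.1885, 0.2312]
tcp_rot: [-0.0, 0.906, 0.422, -0.0]
force: [-0.9, -0.1, -0.3]
gripper_width: -0.0
grasp_force: 0.0
```

drive_tool(
  commands=[1, 0, 0, 23.2, 0, 0, 0, 1, 0, 0, 23.2, 0, 0, 0, 1, 0, 0, 23.2, 0, 0, 0, 1, 0, 0, 23.2, 0, 0, 0, 1, 0, 0, 23.2, 0, 0, 0, 1, 0, 0, 23.2, 0, 0, 0, 1, 0, 0, 0, 0, 0, 0],
)

```text
time: 2.85
eef_pos: [0.4371, -0.188, 0.0909]
tcp_rot: [-0.001, 0.906, 0.423, -0.001]
force: [0.1, -0.1, 0.5]
gripper_width: -0.0002
grasp_force: 0.0
```

Run:
```python
from cell import bot
from h import *
a=bot.grab_frame("top")["image"][120:330,200:400];b=bot.grab_frame("scene")["image"][150:360,180:380]
save("pics/down.png",cv2.resize(np.hstack([a,b]),None,fx=2,fy=2,interpolation=cv2.INTER_CUBIC))
```

```text
(no output)
```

View pics/down.png

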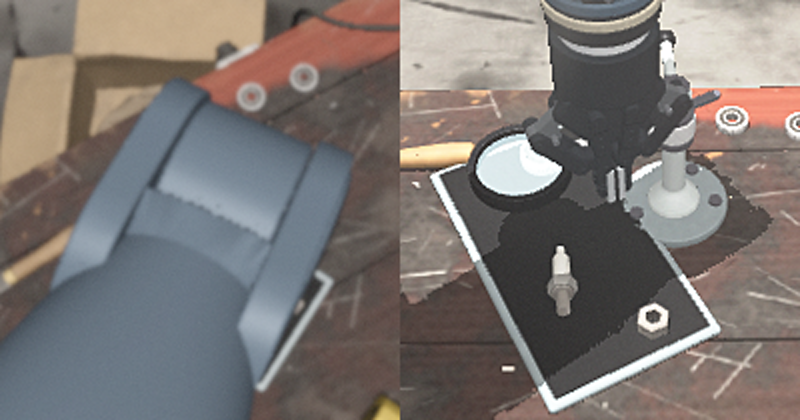

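The right half (scene camera) shows the fingertips at (615,185), in front of the bar, with the gripper knuckle near the post cap at (680,125). I'll raise the tool slightly and turn it 90° so the knuckles stay clear of the post, then move up to the bar.

drive_tool(
  commands=[1, 0, 0, -5, 0, 0, 0, 1, 0, 0, 0, 0, 0, 10, 1, 0, 0, 0, 0, 0, 10, 1, 0, 0, 0, 0, 0, 10, 1, 0, 0, 0, 0, 0, 10, 1, 0, 0, 0, 0, 0, 10, 1, 0, 0, 0, 0, 0, 10, 1, 0, 0, 0, 0, 0, 10, 1, 0, 0, 0, 0, 0, 10, 1, 0, 0, 0, 0, 0, 10, 1, 0, -7, 0, 0, 0, 0, 1, 0, -7, 0, 0, 0, 0, 1, 0, 0, 0, 0, 0, 0],
)

```text
time: 4.58
eef_pos: [0.4045, -0.2444, 0.0985]
tcp_rot: [-0.032, 0.957, -0.288, 0.007]
force: [0.8, -0.3, -0.8]
gripper_width: -0.0003
grasp_force: 0.0
```

drive_tool(
  commands=[1, 0, -3, 0, 0, 0, 0, 1, 0, -3, 0, 0, 0, 0, 1, 0, 0, 0, 0, 0, 0],
)

```text
time: 4.95
eef_pos: [0.4055, -0.2424, 0.0984]
tcp_rot: [-0.033, 0.957, -0.287, 0.007]
force: [0.0, 0.1, 0.6]
gripper_width: 0.0002
grasp_force: 0.0
```

drive_tool(
  commands=[1, 0, -3, 0, 0, 0, 0, 1, 0, -2, 0, 0, 0, 0, 1, 0, 0, 0, 0, 0, 0],
)

```text
time: 5.32
eef_pos: [0.4066, -0.2408, 0.0987]
tcp_rot: [-0.034, 0.958, -0.285, 0.007]
force: [-0.4, -0.2, -0.0]
gripper_width: -0.0001
grasp_force: 0.0
```

Run:
```python
from cell import bot
s=bot.sense();print(s["joint_positions"],s["eef_pos"],s["tcp_rot"])
```

```text
[-0.58008619  0.24012835 -0.37288487  0.96348859  0.07004184  3.14058408] [ 0.40658623 -0.24076198  0.09873626] [-0.03436284  0.95775559 -0.28542976  0.0072991 ]
```

Run:
```python
from cell import bot
import numpy as np
from scipy.spatial.transform import Rotation as R
s=bot.sense();w,x,y,z=s["tcp_rot"];A=R.from_quat([x,y,z,w])
B=R.from_quat([np.cos(np.radians(-15)),np.sin(np.radians(-15)),0,0])
print((A.inv()*B).as_rotvec(degrees=True))
```

```text
[-4.02134459  0.21130576 -3.18884346]
```

drive_tool(
  commands=[1, 0, 0, 0, -4.0, 0.2, -3.2, 1, 0, 0, 0, 0, 0, -10, 1, 0, 0, 0, 0, 0, -10, 1, 0, 0, 0, 0, 0, -10, 1, 0, 0, 0, 0, 0, -10, 1, 0, 0, 0, 0, 0, -10, 1, 0, 0, 0, 0, 0, -10, 1, 0, 0, 0, 0, 0, -10, 1, 0, 0, 0, 0, 0, -10, 1, 0, 0, 0, 0, 0, -10, 1, 0, 0, 0, 0, 0, -10, 1, 0, 0, 0, 0, 0, -10, 1, 0, 0, 0, 0, 0, -10, 1, 0, 0, 0, 0, 0, -10, 1, 0, 0, 0, 0, 0, -10, 1, 0, 0, 0, 0, 0, -10, 1, 0, 0, 0, 0, 0, -10, 1, 0, 0, 0, 0, 0, -10, 1, 0, 0, 0, 0, 0, 0],
)

```text
time: 7.7
eef_pos: [0.4065, -0.2408, 0.0987]
tcp_rot: [-0.0, 0.343, 0.939, 0.0]
force: [0.1, -0.8, 0.3]
gripper_width: -0.0002
grasp_force: 0.0
```

drive_tool(
  commands=[1, 6, 20, 1.5, 0, 0, 0, 1, 6, 20, 1.5, 0, 0, 0, 1, 0, 20, 0, 0, 0, 0, 1, 0, 12, 0, 0, 0, 0, 1, 0, 0, 0, 0, 0, 0],
)

```text
time: 8.32
eef_pos: [0.444, -0.1776, 0.0957]
tcp_rot: [-0.0, 0.342, 0.94, 0.0]
force: [0.9, -0.1, -0.0]
gripper_width: -0.0001
grasp_force: 0.0
```

drive_tool(
  commands=[1, 0, 3, 0, 0, 0, 0, 1, 0, 3, 0, 0, 0, 0],
)

```text
time: 8.57
eef_pos: [0.4473, -0.1736, 0.0957]
tcp_rot: [-0.0, 0.342, 0.94, 0.0]
force: [0.1, 0.1, -0.9]
gripper_width: -0.0
grasp_force: 0.0
```

drive_tool(
  commands=[1, 0, 3, 0, 0, 0, 0],
)

```text
time: 8.7
eef_pos: [0.4493, -0.1712, 0.0958]
tcp_rot: [-0.0, 0.342, 0.94, 0.0]
force: [-1.0, -0.8, 0.2]
gripper_width: 0.0002
grasp_force: 0.9
```

drive_tool(
  commands=[1, 0, 3, 0, 0, 0, 0],
)

```text
time: 8.82
eef_pos: [0.451, -0.1688, 0.0957]
tcp_rot: [-0.0, 0.342, 0.94, -0.0]
force: [-2.5, -1.4, 0.7]
gripper_width: 0.0002
grasp_force: 1.0
```

drive_tool(
  commands=[1, 0.9, 4.9, 0, 0, 0, 4, 1, 0.9, 4.9, 0, 0, 0, 4, 1, 0.9, 4.9, 0, 0, 0, 4, 1, 0.9, 4.9, 0, 0, 0, 4, 1, 0.9, 4.9, 0, 0, 0, 4, 1, 0.9, 4.9, 0, 0, 0, 4, 1, 0.9, 4.9, 0, 0, 0, 4, 1, 0.9, 4.9, 0, 0, 0, 4, 1, 0.9, 4.9, 0, 0, 0, 4, 1, 0, 0, 0, 0, 0, 0],
)

```text
time: 10.07
eef_pos: [0.4829, -0.1375, 0.0956]
tcp_rot: [-0.0, 0.615, 0.788, 0.0]
force: [-0.1, -0.1, -0.1]
gripper_width: -0.0001
grasp_force: 0.1
```

Run:
```python
from cell import bot
from h import *
A=bot.grab_frame("top");B=bot.grab_frame("scene");pickle.dump((A,B),open("p1.pkl","wb"))
a=A["image"][120:330,200:400];b=B["image"][150:360,180:380]
save("pics/push1.png",cv2.resize(np.hstack([a,b]),None,fx=2,fy=2,interpolation=cv2.INTER_CUBIC))
for g in(97.1,101,105): print(g,(proj(B,[.515+.13*np.cos(np.radians(g)),-.202+.13*np.sin(np.radians(g)),.107])[0]-[180,150])*2+[400,0])
```

```text
97.1 [534.57766679  80.36721589]
101 [530.05840072  87.14311901]
105 [526.04216541  94.35085496]
```

View pics/push1.png

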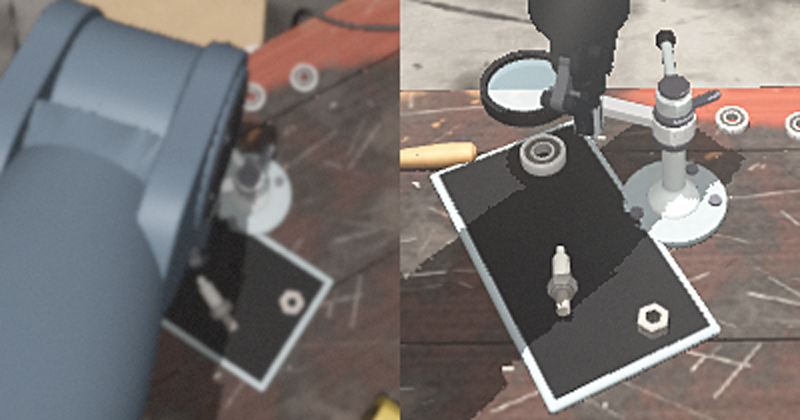

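The lens ring now spans x from 481 and y from about 50 to 126 in the right half, just short of the bearing. I'll compare its edges with the expected ones.

Run:
```python
from h import *
A,B=pickle.load(open("p1.pkl","rb"))
g=cv2.cvtColor(B["image"],cv2.COLOR_RGB2GRAY)
th=np.linspace(0,2*np.pi,180)
for d in(97.1,99,101,103):
    e=[]
    for z in(.100,.114):
        c=np.array([.515+.13*np.cos(np.radians(d)),-.202+.13*np.sin(np.radians(d))])
        e.append(proj(B,np.c_[c[0]+.0405*np.cos(th),c[1]+.0405*np.sin(th),0*th+z]))
    e=np.vstack(e);print(d,"left %.1f top %.1f bot %.1f"%(e[:,0].min(),e[:,1].min(),e[:,1].max()))
m=(g[170:220,215:260]<55).astype(np.uint8)
n,l,st,_=cv2.connectedComponentsWithStats(m);i=1+np.argmax(st[1:,4]);print(st[i]+[215,170,0,0,0])
print("bearing px",[ (proj(B,[.4987,-.0744,.022])[0]) ])
```

```text
97.1 left 222.9 top 171.3 bot 210.1
99 left 221.7 top 172.9 bot 211.8
101 left 220.4 top 174.5 bot 213.7
103 left 219.3 top 176.2 bot 215.6
[221 199  18  14  28]
bearing px [array([252.21641806, 224.29371766])]
```

drive_tool(
  commands=[1, 0.5, 2.4, 0, 0, 0, 1.9, 1, 0.5, 2.4, 0, 0, 0, 2, 1, 0, 0, 0, 0, 0, 0, 1, 0, 0, 0, 0, 0, 0],
)

```text
time: 10.68
eef_pos: [0.4873, -0.1358, 0.0958]
tcp_rot: [-0.0, 0.642, 0.767, 0.0]
force: [-0.5, 1.5, -0.6]
gripper_width: -0.0003
grasp_force: 0.4
```

drive_tool(
  commands=[1, 0, -6, 0, 0, 0, 0, 1, 0, -20, 0, 0, 0, 0, 1, 0, -14, -10, 0, 0, 0, 1, 0, 0, -30, 0, 0, 0, 1, 0, 0, -30, 0, 0, 0, 1, 0, -40, -30, 0, 0, 0, 1, 0, -50, 0, 0, 0, 0, 1, 0, -50, 0, 0, 0, 0, 1, 0, 0, 0, 0, 0, 0],
)

```text
time: 11.8
eef_pos: [0.3073, -0.1674, 0.1967]
tcp_rot: [0.0, 0.643, 0.766, 0.0]
force: [0.2, -0.0, 1.0]
gripper_width: 0.0001
grasp_force: 0.0
```

Run:
```python
from cell import bot
from h import *
A=bot.grab_frame("top");B=bot.grab_frame("scene");pickle.dump((A,B),open("p2.pkl","wb"))
a=A["image"][120:330,200:400];b=B["image"][150:360,180:380]
save("pics/push2.png",cv2.resize(np.hstack([a,b]),None,fx=2,fy=2,interpolation=cv2.INTER_CUBIC))
```

```text
(no output)
```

View pics/push2.png

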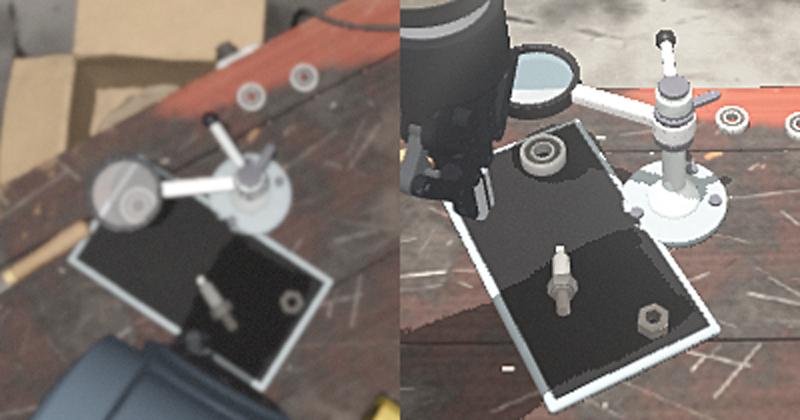

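In the left half the lens is at about (127,193), with the bearing visible through it, and the lever is unmoved with its ball at (209,120). I'll compute the lens angle.

Run:
```python
from h import *
A,B=pickle.load(open("p2.pkl","rb"))
for z in(.107,.112):
    P=plane(A,(200+127/2,120+193.5/2),z)[0][:2];d=P-[.515,-.202];print(P,np.linalg.norm(d),np.degrees(np.arctan2(d[1],d[0])))
g=cv2.cvtColor(A["image"],cv2.COLOR_RGB2GRAY)[190:245,235:290]
c=cv2.HoughCircles(cv2.resize(g,None,fx=4,fy=4,interpolation=cv2.INTER_CUBIC),cv2.HOUGH_GRADIENT,1,200,param1=60,param2=15,minRadius=58,maxRadius=80);print(c)
if c is not None:
    u=c[0,0]/4;P=plane(A,(235+u[0],190+u[1]),.11)[0][:2];d=P-[.515,-.202];print(P,np.degrees(np.arctan2(d[1],d[0])))
th=np.linspace(0,2*np.pi,180)
for d in(95,97.1,99):
    c=np.array([.515+.13*np.cos(np.radians(d)),-.202+.13*np.sin(np.radians(d))])
    e=np.vstack([proj(B,np.c_[c[0]+.0405*np.cos(th),c[1]+.0405*np.sin(th),0*th+z]) for z in(.1,.114)]);print(d,((e.max(0)-[180,150])*2+[400,0]),((e.min(0)-[180,150])*2+[400,0])[1])
```

```text
[ 0.50094862 -0.07360061] 0.12916595964212618 96.24530635079685
[ 0.50030625 -0.07435654] 0.1284864210273342 96.56673284469808
[[[109.5 107.5  66.1]]]
[ 0.50025284 -0.07171664] 96.45798973184205
95 [585.09832791 116.41947944] 39.35467561816273
97.1 [582.61484948 120.20085848] 42.667406005449664
99 [580.51340815 123.69529677] 45.72771632392062
```

drive_tool(
  commands=[1, -2.4, 45.2, 0, 0, 0, 0, 1, -2.4, 45.2, 0, 0, 0, 0, 1, -2.4, 45.2, 0, 0, 0, 0, 1, -2.4, 45.2, 0, 0, 0, 0, 1, -2.4, 45.2, 0, 0, 0, 0, 1, 0, 0, 0, 0, 0, -8.7, 1, 0, 0, 0, 0, 0, -8.7, 1, 0, 0, 0, 0, 0, -8.7, 1, 0, 0, 0, 0, 0, 0, 1, 0, 0, 23, 0, 0, 0, 1, 0, 0, 23, 0, 0, 0, 1, 0, 0, 22, 0, 0, 0, 1, 0, 0, 0, 0, 0, 0],
)

```text
time: 13.52
eef_pos: [0.5341, -0.139, 0.1264]
tcp_rot: [-0.001, 0.453, 0.891, -0.0]
force: [1.1, 0.2, 0.0]
gripper_width: 0.0
grasp_force: 0.0
```

drive_tool(
  commands=[1, -7, 0, -1.5, 0, 0, 0, 1, -7, 0, 0, 0, 0, 0, 1, -6, 0, 0, 0, 0, 0, 1, 0, 0, 0, 0, 0, 0],
)

```text
time: 14.02
eef_pos: [0.547, -0.1562, 0.1295]
tcp_rot: [0.0, 0.453, 0.892, 0.0]
force: [-0.6, -0.2, 0.3]
gripper_width: 0.0005
grasp_force: 0.0
```

drive_tool(
  commands=[1, -2.5, 0, 0, 0, 0, 0],
)

```text
time: 14.15
eef_pos: [0.5479, -0.1577, 0.1293]
tcp_rot: [-0.0, 0.452, 0.892, 0.0]
force: [0.4, 0.2, -0.6]
gripper_width: -0.0
grasp_force: 0.4
```

drive_tool(
  commands=[1, -2.5, 0, 0, 0, 0, 0],
)

```text
time: 14.28
eef_pos: [0.5492, -0.1594, 0.1292]
tcp_rot: [-0.0, 0.452, 0.892, 0.0]
force: [-1.9, 1.6, 0.7]
gripper_width: -0.0001
grasp_force: 1.1
```

drive_tool(
  commands=[1, -2.5, 0, 0, 0, 0, 0],
)

```text
time: 14.4
eef_pos: [0.5508, -0.1615, 0.1292]
tcp_rot: [-0.0, 0.452, 0.892, 0.0]
force: [-1.4, 1.9, 0.8]
gripper_width: -0.0001
grasp_force: 1.1
```

drive_tool(
  commands=[1, -3.7, 0.7, 0, 0, 0, 4, 1, -3.7, 0.7, 0, 0, 0, 4, 1, -3.7, 0.7, 0, 0, 0, 4, 1, -3.7, 0.7, 0, 0, 0, 4, 1, -3.7, 0.7, 0, 0, 0, 4, 1, -3.7, 0.7, 0, 0, 0, 4, 1, -3.7, 0.7, 0, 0, 0, 4, 1, -3.7, 0.7, 0, 0, 0, 4, 1, -3.7, 0.7, 0, 0, 0, 4, 1, -3.7, 0.7, 0, 0, 0, 4, 1, -3.7, 0.7, 0, 0, 0, 4, 1, -3.7, 0.7, 0, 0, 0, 4, 1, -3.7, 0.7, 0, 0, 0, 4, 1, -3.7, 0.7, 0, 0, 0, 4, 1, 0, 0, 0, 0, 0, 0],
)

```text
time: 16.27
eef_pos: [0.5691, -0.2092, 0.1292]
tcp_rot: [-0.0, 0.818, 0.575, 0.0]
force: [-1.3, 1.0, 0.2]
gripper_width: 0.0003
grasp_force: 0.3
```

Run:
```python
from cell import bot
from h import *
A=bot.grab_frame("top");B=bot.grab_frame("scene");pickle.dump((A,B),open("p3.pkl","wb"))
a=A["image"][150:250,240:340];b=B["image"][150:250,280:380]
save("pics/lev1.png",cv2.resize(np.hstack([a,b]),None,fx=4,fy=4,interpolation=cv2.INTER_CUBIC))
for g in(-24,-28,-32.5):
  X=[.515+.072*np.cos(np.radians(g)),-.202+.072*np.sin(np.radians(g)),.134]
  print(g,(proj(A,X)[0]-[240,150])*4,(proj(B,X)[0]-[280,150])*4+[400,0])
s=bot.sense();p=s["eef_pos"][:2]-np.array([.515,-.202]);w=s["tcp_rot"];psi=np.degrees(2*np.arctan2(w[2],w[1]))
r=np.hypot(*p);print("psi",psi,"r",r*1e3,"lever est",np.degrees(np.arctan2(p[1],p[0]))-np.degrees(np.arcsin(.016/r)),s["force"])
```

```text
-24 [401.32292366 110.83309476] [690.77706914 123.05361136]
-28 [410.14659346 115.22115232] [698.22735176 129.81106294]
-32.5 [419.68575902 120.86707457] [705.84537491 137.84418968]
psi 70.29872012876947 r 54.58260954800605 lever est -24.513297507266696 [ 0.02420684  0.35299786 -0.2463681 ]
```

View pics/lev1.png

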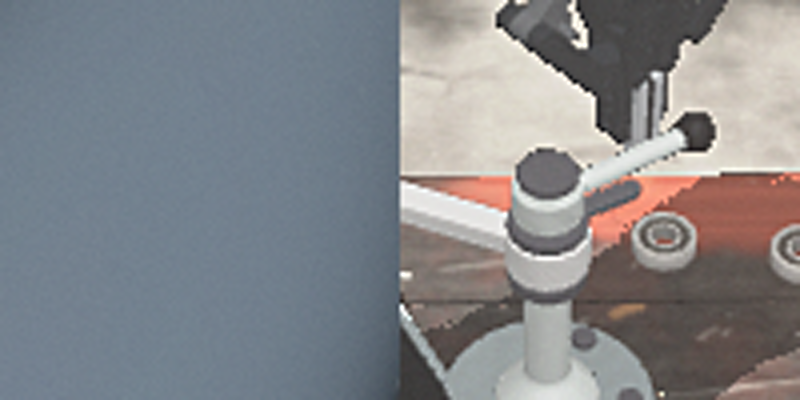

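The lever ball is at (696,131) in the right half and still short of the tab direction. I'll check the camera bias against known points before the last few degrees.

Run:
```python
from h import *
A,B=pickle.load(open("p3.pkl","rb"));S=pickle.load(open("scene0.pkl","rb"))
print("cap",(proj(B,[.515,-.202,.15])[0]-[280,150])*4+[400,0])
def ball(f,c,hw=12):
    g=cv2.cvtColor(f["image"],cv2.COLOR_RGB2GRAY);x,y=map(int,c)
    w=(g[y-hw:y+hw,x-hw:x+hw]<75).astype(np.uint8);n,l,st,ce=cv2.connectedComponentsWithStats(w)
    for s,k in zip(st[1:],ce[1:]):
        if s[4]>20:print(" blob",s+[x-hw,y-hw,0,0,0],k+[x-hw,y-hw])
ball(S,(313,169));print([proj(S,[.515+.072*np.cos(a),-.202+.072*np.sin(a),.134])[0] for a in np.radians([35.5,36.3])])
ball(B,(354,183),8)
T=pickle.load(open("top0.pkl","rb"));ball(T,(305,180),8);print(proj(T,[.515+.072*np.cos(.634),-.202+.072*np.sin(.634),.134])[0])
for g in(-24,-26,-28,-32.5): print(g,proj(B,[.515+.072*np.cos(np.radians(g)),-.202+.072*np.sin(np.radians(g)),.134])[0])
```

```text
cap [552.42262123 167.34901241]
[array([313.25882719, 169.44327682]), array([312.67107091, 169.48926177])]
 blob [348 178  11  10  53] [353.58490566 182.81132075]
 blob [301 176   9   8  37] [304.37837838 178.62162162]
[304.9431267  180.80663284]
-24 [352.69426729 180.76340284]
-26 [353.64486762 181.59636836]
-28 [354.55683794 182.45276573]
-32.5 [356.46134373 184.46104742]
```

drive_tool(
  commands=[1, -2.5, 0.5, 0, 0, 0, 2.7, 1, -2.6, 0.5, 0, 0, 0, 2.8, 1, 0, 0, 0, 0, 0, 0, 1, 0, 0, 0, 0, 0, 0],
)

```text
time: 16.88
eef_pos: [0.5682, -0.2141, 0.1292]
tcp_rot: [-0.0, 0.844, 0.536, 0.0]
force: [0.3, 0.6, -0.5]
gripper_width: 0.0001
grasp_force: 0.5
```

drive_tool(
  commands=[1, 5, 0, 0, 0, 0, 0, 1, 15, 0, 0, 0, 0, 0, 1, 0, 0, -30, 0, 0, 0, 1, 0, 0, -40, 0, 0, 0, 1, 0, -50, 0, 0, 0, 0, 1, 0, -50, 0, 0, 0, 0, 1, 0, -50, 0, 0, 0, 0, 1, 0, -50, 0, 0, 0, 0, 1, 0, -50, 0, 0, 0, 0, 1, 0, 0, 0, 0, 0, 0],
)

```text
time: 18.12
eef_pos: [0.3481, -0.0877, 0.1997]
tcp_rot: [-0.0, 0.844, 0.536, 0.0]
force: [0.9, -0.1, -0.3]
gripper_width: 0.0006
grasp_force: 0.0
```

Run:
```python
from cell import bot
from h import *
A=bot.grab_frame("top");B=bot.grab_frame("scene");pickle.dump((A,B),open("p4.pkl","wb"))
a=A["image"][150:270,230:360];b=B["image"][150:270,240:370]
save("pics/lev2.png",cv2.resize(np.hstack([a,b]),None,fx=3,fy=3,interpolation=cv2.INTER_CUBIC))
for g in(-28,-30,-32.5): 
  X=[.515+.072*np.cos(np.radians(g)),-.202+.072*np.sin(np.radians(g)),.134]
  print(g,(proj(A,X)[0]-[230,150])*3,(proj(B,X)[0]-[240,150])*3+[390,0])
```

```text
-28 [337.6099451   86.41586424] [733.67051382  97.3582972 ]
-30 [340.83006816  88.22955781] [736.28692648  99.99533266]
-32.5 [344.76431927  90.65030593] [739.38403118 103.38314226]
```

View pics/lev2.png

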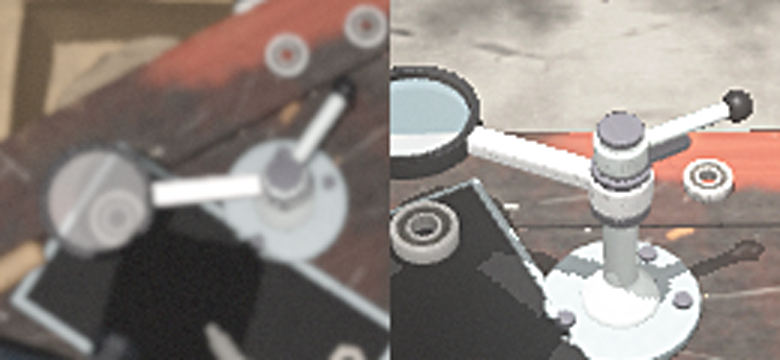

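The lever ball is at (344,89) in the left half, near the target, with the lever covering the tab. I'll measure it by the same blob method in the first picture and this one, so the bias cancels.

Run:
```python
from h import *
T=pickle.load(open("top0.pkl","rb"));A,B=pickle.load(open("p4.pkl","rb"));S=pickle.load(open("scene0.pkl","rb"))
def ball(f,c,hw,th):
    g=cv2.cvtColor(f["image"],cv2.COLOR_RGB2GRAY);x,y=c
    w=cv2.resize(g[y-hw:y+hw+1,x-hw:x+hw+1],None,fx=8,fy=8,interpolation=cv2.INTER_CUBIC)
    n,l,st,ce=cv2.connectedComponentsWithStats((w<th).astype(np.uint8));i=1+np.argmax(st[1:,4]);return (ce[i]+.5)/8-.5+[x-hw,y-hw],st[i,4]/64
for th in(45,55,65):
    for n,f,c in(("t0",T,(305,180)),("t4",A,(345,179)),("s4",B,(356,185)),("s0",S,(313,169))):
        p,a=ball(f,c,7,th);P=plane(f,p,.134)[0][:2];d=P-[.515,-.202]
        print(th,n,p.round(1),a,P.round(4),"r %.1f ang %.1f"%(1e3*np.hypot(*d),np.degrees(np.arctan2(d[1],d[0]))))
for g in(-30,-32.4):print(proj(B,[.515+.072*np.cos(np.radians(g)),-.202+.072*np.sin(np.radians(g)),.134])[0])
```

```text
Traceback (most recent call last):
ValueError: attempt to get argmax of an empty sequence
```

Run:
```python
from h import *
T=pickle.load(open("top0.pkl","rb"));A,B=pickle.load(open("p4.pkl","rb"));S=pickle.load(open("scene0.pkl","rb"))
def ball(f,c,hw,th):
    g=cv2.cvtColor(f["image"],cv2.COLOR_RGB2GRAY);x,y=c
    w=cv2.resize(g[y-hw:y+hw+1,x-hw:x+hw+1],None,fx=8,fy=8,interpolation=cv2.INTER_CUBIC);th=int(w.min())+th
    n,l,st,ce=cv2.connectedComponentsWithStats((w<th).astype(np.uint8));i=1+np.argmax(st[1:,4]);return (ce[i]+.5)/8-.5+[x-hw,y-hw],st[i,4]/64
for th in(15,25):
    for n,f,c in(("t0",T,(305,180)),("t4",A,(345,179)),("s4",B,(356,185)),("s0",S,(313,169))):
        p,a=ball(f,c,7,th);P=plane(f,p,.134)[0][:2];d=P-[.515,-.202]
        print(th,n,p.round(1),a,P.round(4),"r %.1f ang %.1f"%(1e3*np.hypot(*d),np.degrees(np.arctan2(d[1],d[0]))))
```

```text
15 t0 [304.2 178.7] 24.515625 [ 0.5773 -0.1577] r 76.4 ang 35.4
15 t4 [344.9 179. ] 35.84375 [ 0.5783 -0.2406] r 74.1 ang -31.4
15 s4 [354.4 189.8] 0.3125 [ 0.5627 -0.2432] r 63.0 ang -40.9
15 s0 [308.3 171.7] 0.28125 [ 0.5645 -0.1556] r 67.8 ang 43.1
25 t0 [304.3 178.8] 39.15625 [ 0.5771 -0.158 ] r 76.2 ang 35.3
25 t4 [344.7 178.9] 65.734375 [ 0.5784 -0.2401] r 74.0 ang -31.0
25 s4 [354.5 189.7] 0.578125 [ 0.5628 -0.2434] r 63.2 ang -40.9
25 s0 [308.3 171.7] 0.59375 [ 0.5646 -0.1556] r 67.9 ang 43.1
```

Run:
```python
from h import *
T=pickle.load(open("top0.pkl","rb"));A,B=pickle.load(open("p4.pkl","rb"))
for n,f,a in(("t0",T,36.),("t4",A,-31.5)):
    g=cv2.cvtColor(f["image"],cv2.COLOR_RGB2GRAY)
    m=np.zeros_like(g);d=np.array([np.cos(np.radians(a)),np.sin(np.radians(a))]);e=np.array([-d[1],d[0]])
    o=np.array([.516,-.2015])
    Q=[np.r_[o+r*d+s*.010*e,.134] for r,s in((.024,-1),(.024,1),(.058,1),(.058,-1))]
    cv2.fillPoly(m,[proj(f,Q).round().astype(int)],1)
    for th in(150,175,200):
        ys,xs=np.where((m>0)&(g>th));P=plane(f,np.c_[xs,ys],.134)[:,:2]
        w=g[ys,xs].astype(float)-th;c=(P*w[:,None]).sum(0)/w.sum();v=np.linalg.svd((P-c)*np.sqrt(w)[:,None])[2][0];v*=np.sign(v[0])
        print(n,th,len(xs),"dir %.1f"%np.degrees(np.arctan2(v[1],v[0])),"offset of axis mm %.1f"%(1e3*np.cross(v,np.array([.515,-.202])-c)))
```

```text
t0 150 104 dir 31.0 offset of axis mm -3.9
t0 175 84 dir 32.1 offset of axis mm -3.0
t0 200 58 dir 34.3 offset of axis mm -1.1
t4 150 101 dir -32.9 offset of axis mm -2.4
t4 175 81 dir -33.3 offset of axis mm -2.7
t4 200 60 dir -33.6 offset of axis mm -2.9<stdin>:12: DeprecationWarning: Arrays of 2-dimensional vectors are deprecated. Use arrays of 3-dimensional vectors instead. (deprecated in NumPy 2.0)
```

```bash
python3 -c "
from cell import bot
print(bot.hand_in())"
```

```text
the job is handed in; nothing more can be done
None
```

I pushed the lens over the ball bearing (within about 2 mm as measured), pushed the lever clockwise over the index tab (within about 2° of straight away from the tray), and handed in at about 18 s with the robot clear of everything.

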